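Release the cam and run the grinder's tool rest home

TASK

The sliding tool rest of the bench grinder is blocked by an eccentric cam. Push the cam's upright handle pin round until the cam is at its low point (the pin then points straight at the grinding wheel), and only then push the slide forward by its upright push plate until it is fully home against its end stops; then move clear. Only push, with the outside of the fingers: do not take the pin or the plate between them, and do not disturb the jar, the can or the wrench.

Things in the scene. Friction and masses are not known exactly. Their poses are not given: they have to be found in the camera images.
- rest_base: Fixed steel bed plate (340 x 170 mm) with side rails, tops 32 mm high, and the red bench grinder at its front end. Origin on the bench right under the cam pivot; x axis = the slide's forward direction, to the wheel; y left of that, z up. The plate reaches 135 mm behind the origin; the wheel (150 mm diameter, 22 mm thick) begins 186 mm ahead; grinder up to 220 mm high, its motor on the -y side.
- cam_pin (a point): Centre of the cam's upright handle pin: round, black, 16 mm diameter, revolving freely on its axis, from 42 to 90 mm above the bench; this point is 66 mm high and 50 mm from the vertical pivot axis. It stands on a flat arm (16 mm wide, top 42 mm high) on the bulging side of the cam, a steel disc of 56 mm diameter set 14 mm off-centre.
- cam (a joint): Turn of the cam (rad), positive counter-clockwise from above. 0: pin and bulge point straight back at the push plate (high point, blocks the slide). +3.14 and -3.14: they point straight at the wheel (low point); the slide passes within about 0.4 of it. Turns either way, -3.9 to 3.9, no detent or stop at the low point; about 5 N at the pin turns it; stays where left. Starts between -1.6 and 1.6.
- push_plate (a point): Centre of the upright plate at the slide's rear: 8 mm thick along the slide, 70 mm wide, from 26 to 76 mm above the bench, this point 51 mm high. Push on its rear face. The aluminium slide is a flat window frame (210 x 120 mm, top 26 mm high) round the cam; its raised tool rest (75 mm wide, top 107 mm high) stands 199 to 235 mm ahead of this point.
- slide (a joint): Travel of the slide forward (m): 0 fully back, 0.050 fully home on its end stops. About 3 N moves it; it stays where left. At 0 the push plate's centre is 106 mm behind the cam pivot. With the cam at its high point it is blocked at 0.023.
- jar: Loose glass jar, 60 mm diameter, 75 mm tall, beside the bed plate. Origin at the centre of its underside. Leave alone.
- can: Loose can, 52 mm diameter, 90 mm tall, beside the bed plate. Origin at the centre of its underside. Leave alone.
- wrench: Loose wrench about 160 mm long, lying along its x axis, beside the bed plate. Leave alone.

How it is judged (in metres and radians):
On the way, in this order (a step that is already met when the one before it is completed fails the run):
1. the cam is turned to its low point while the slide is still back ((value of joint cam between 2.6916 and 3.5916 rad or value of joint cam between -3.5916 and -2.6916 rad) and value of joint slide below 0.03 m), for 0.2 s.
2. the slide is pushed fully home ((value of joint cam between 2.6916 and 3.5916 rad or value of joint cam between -3.5916 and -2.6916 rad) and value of joint slide above 0.047 m), for 0.2 s.
At the end, for the whole second after the job is handed in: The cam rests within 0.45 rad of its low point (3.14 or -3.14) and the slide rests within 3 mm of fully home (travel above 0.047 m) (all of step 2 and velocity of joint slide between -0.005 and 0.005 m/s and velocity of joint cam between -0.05 and 0.05 rad/s); the robot touches nothing.
It fails at once if the slide is pushed forward (past 30 mm of travel) before the cam is at its low point (value of joint slide above 0.03 m and not (value of joint cam between 2.6916 and 3.5916 rad or value of joint cam between -3.5916 and -2.6916 rad)).
It fails at once if the cam's pin is taken between the fingers (horizontal distance between the grasp point and cam_pin below 0.014 m and height (world z) of the grasp point below 0.1 m).
It fails at once if the push plate is taken between the fingers (x of the grasp point in the frame of push_plate between -0.009 and 0.009 m and y of the grasp point in the frame of push_plate between -0.045 and 0.045 m and height (world z) of the grasp point below 0.088 m).
It fails at once if the jar, the can or the wrench is moved, lifted or knocked over (distance of any of jar, can, wrench from where it was at the start of the episode above 0.015 m or angle between any of jar, can, wrench's own z axis and vertical above 0.4 rad).
It also fails if it takes over 51 s, if anything falls off the work surface, if the arm or the gripper's body presses on something with over 40 N, if the wrist force passes 120 N, or if a joint passes its speed limit or range.

ROBOT

A 6-joint arm with a two-finger parallel gripper is mounted at the origin on the work surface. World frame = base frame: x ahead of the robot, y to its left, z up, the work surface at z = 0. Lengths are in m, angles in degrees, forces in N, time in s.
With the tool pointing down it reaches from about 0.4 to 0.825 m from the base axis. Payload 7 kg.
Tool frame: the origin (TCP) lies on the centre line of the jaws, within the pads' length; the fingertips stand r.tip_reach ahead of it and the grasp point (between the pads) is the TCP (r.tip_reach is the distance from the TCP to the fingertips, in m); z points along the fingers, y is the line along which they close (so a half turn about z gives the same grasp; the last joint's range is limited). The gripper opens to 88 mm and grips with 3 to 60 N. Pads are 19 mm wide; open, the fingers measure 130 mm over their backs; the gripper's body (78 mm by 193 mm) begins 47 mm behind the grasp point.
Start: joints at [90.705, 20.546, 0.682, 0, -70.136, -16.507], TCP at [0.184, 0.649, 0.246] pointing down, gripper open.
Joint ranges: [-176.03, 176.03], [-82.01, 121.73], [-58.28, 71.71], [-173.87, 95.51], [-174.79, -0.11], [-173.66, 173.66]. Speed limits (degrees/s): [136.94, 136.94, 172.46, 180, 180, 180].

INTERFACE

Orientations are given as [roll, pitch, yaw] about the fixed x, y, z axes, in that order (R = Rz(yaw) Ry(pitch) Rx(roll)).
In Python, from plant import sensors, cams, r gives the robot as it stands.
- The arm moves only by the tool drive_tool, never from a script. Its argument "rows" is a list of rows, each an object of numbers: "fingers": the gripper's target within -1 to 1 (fully open at 1, half-way at 0, shut at -1); "x", "y", "z": the shift along the tool's x, y, z in m; "spin": the turn about the tool's z in rad. A call has 1 to 10 rows; each row is the pose to reach, as a shift and turn from the pose commanded when the call began, along the tool's axes at that moment; what a row does not reach only later rows make up. A row lasts 1/8 s, in which the tool goes at most 62.5 mm and 10.7 degrees, less where a joint would pass 70% of its speed; a pose out of reach is approached as far as the arm can. A call with a gripper value outside its range is refused whole. The fingers move at their own pace and stop on an object; "newtons" is the grip in N (left out, the last holds). Time passes only in rows, so rows that repeat a pose let the fingers close. It gives the time, the measured TCP pose, the force, the opening and the grip force at its end, in the units of the state.
- sensors.get_state(): the state, without advancing time (a new reading comes with each control period).
- cams.capture(name): name is "scene" or "top" or "wrist"; returns a dict with "pixels" (384x512x3 uint8, red, green, blue), "intrinsics" (3x3 intrinsics, pixels), "eye" and "orientation" of the camera in the world; the wrist camera has in their place "T_tool_cam" (4x4, takes a point from camera to tool coordinates, whose origin is the TCP and whose axes are the flange's). Camera axes: x right, y up, looking along -z (the intrinsics and any distortion apply to the point x, -y, -z); pixel columns grow to the right and rows downward; lengths in m; the calibration is good to about 2 mm. A picture is of the moment at which its call begins: read the wrist's pose just before it. There is no depth.
- r.close_job(): hands the job in; it is judged then, once.
The state is a dict: "time_s": time; "joints": joint angles; "qd": joint speeds; "joint_torque": joint torques, N m; "tcp_pos": TCP position; "eef_rot": TCP orientation; "contact_force": force on the tool from outside, world axes, zero at the start; "moment": the same for the moment, N m; "gripper_width": finger opening in m; "gripper_force": force on a finger pad.
Only numpy, scipy, OpenCV 4.12 (cv2) and the standard library are available. Lean on these libraries where they do the work, as an engineer would, in place of code of your own. Each camera call takes 0.05 s, during which the arm holds its last target. There are 200 camera calls.

## Working session

There is one attempt and no reset: what is moved stays moved. The work goes in short steps, Python scripts to look and compute and a tool call to move; the robot and the scene stay as the last step left them, time stands still between calls to the robot, and variables do not carry over. Pictures are saved under pics/ and viewed, at most 10 in all, crops included, and the job is handed in when it is done.

Besides the shell and the picture viewer there is one more tool, called after ">>>" as name(argument=value, ...), one argument or row to a line, values as JSON. drive_tool: Moves the arm, as the interface text tells. Its arguments: {"type":"object","properties":{"rows":{"type":"array"},"newtons":{"type":"number"}},"required":["rows"]}

```bash
mkdir -p pics; ls; python3 - <<'E'
from plant import sensors,cams,r
import cv2,numpy as np
s=sensors.get_state()
for k,v in s.items(): print(k,np.round(v,4).tolist())
print(r.tip_reach)
for n in ["top","scene"]:
    c=cams.capture(n); print(n,{k:np.round(v,4).tolist() for k,v in c.items() if k!='pixels'})
    cv2.imwrite(f"pics/{n}0.png",cv2.resize(c['pixels'][:,:,::-1],(800,600),interpolation=cv2.INTER_CUBIC))
E
```

```text
pics
time_s 0.0
joints [90.7056, 20.5894, 0.6344, -0.0202, -70.1335, -16.5071]
qd [0.1687, 0.0264, -0.0489, -0.0399, -0.0139, 0.0193]
joint_torque [0.002, -58.2716, 29.3054, 6.9975, 0.0068, -0.0002]
tcp_pos [0.1837, 0.6491, 0.2447]
eef_rot [179.9097, -0.0069, -15.8083]
contact_force [0.1107, 0.022, 0.1562]
moment [0.0065, -0.0424, -0.0612]
gripper_force 0.0
gripper_width 0.0877
0.019
top {'intrinsics': [[492.293, 0.0, 258.9381], [0.0, 492.293, 182.9809], [0.0, 0.0, 1.0]], 'eye': [0.446, -0.0405, 0.7648], 'orientation': [12.7936, -0.2964, -85.3003]}
scene {'intrinsics': [[421.8083, 0.0, 253.6884], [0.0, 421.8083, 193.8194], [0.0, 0.0, 1.0]], 'eye': [0.9849, -0.08, 0.6855], 'orientation': [33.2735, -0.449, 85.535]}
```

View pics/top0.png

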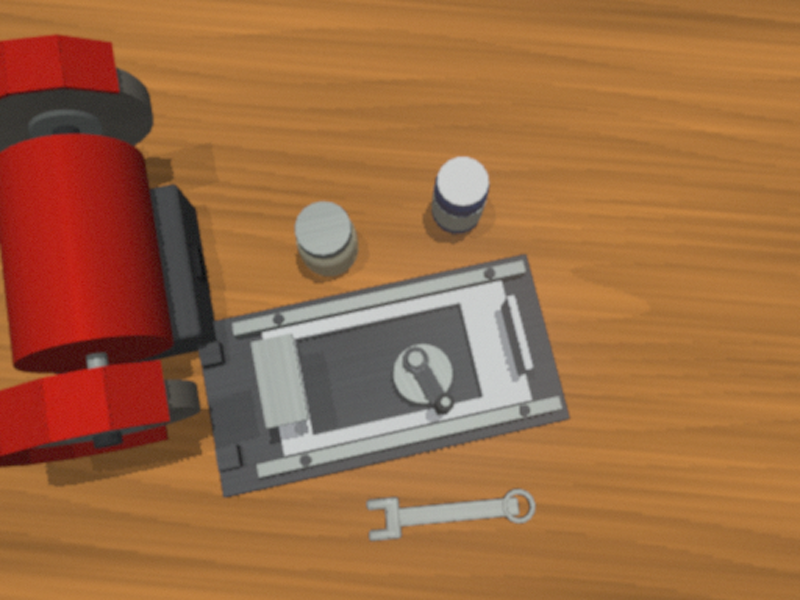

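View pics/scene0.png

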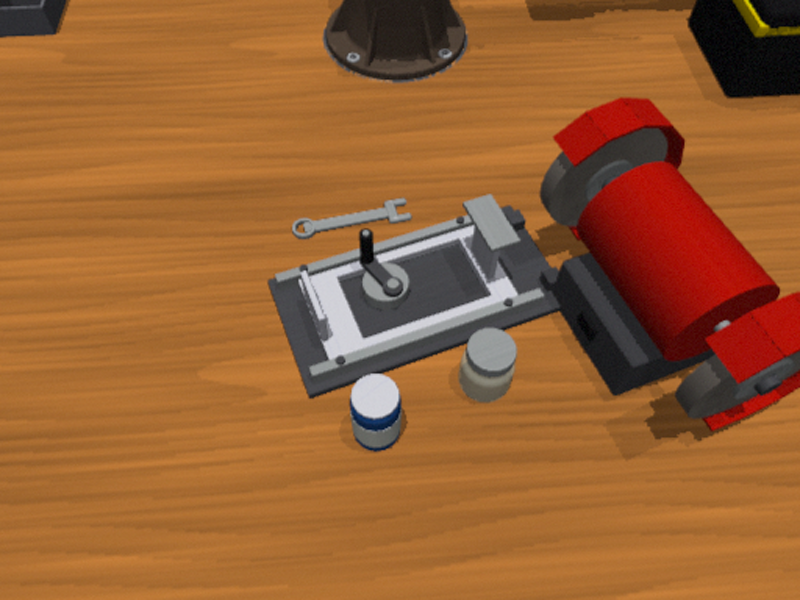

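The top view shows the plate with forward to the left (world +y). The pin top is at about (445,402), the pivot at (415,357) and the push plate's top edge from (511,296) to (532,372). The jar and can are on the -y side and the wrench is on the +y side. The scene view has the pin top at (366,233) and the pivot at (393,285).

```bash
cat > h.py <<'E'
import numpy as np
from scipy.spatial.transform import Rotation as R
C={'top':((492.293,258.9381,182.9809),[0.446,-0.0405,0.7648],[12.7936,-0.2964,-85.3003]),
'scene':((421.8083,253.6884,193.8194),[0.9849,-0.08,0.6855],[33.2735,-0.449,85.535])}
def ray(n,u,v):
    (f,cx,cy),e,o=C[n]; u,v=(np.array([u,v])+.5)/1.5625-.5
    d=R.from_euler('xyz',o,degrees=True).apply([(u-cx)/f,-(v-cy)/f,-1]); return np.array(e),d/np.linalg.norm(d)
def atz(n,u,v,z):
    e,d=ray(n,u,v); return e+d*(z-e[2])/d[2]
def tri(a,b):
    (e,d),(g,h)=ray('top',*a),ray('scene',*b)
    s=np.linalg.lstsq(np.c_[d,-h],g-e,rcond=None)[0]; p,q=e+s[0]*d,g+s[1]*h
    return (p+q)/2,np.linalg.norm(p-q)
def pix(n,p):
    (f,cx,cy),e,o=C[n]; c=R.from_euler('xyz',o,degrees=True).inv().apply(np.array(p)-e)
    return (np.array([cx-f*c[0]/c[2],cy+f*c[1]/c[2]])+.5)*1.5625-.5
E
python3 - <<'E'
from h import *
np.set_printoptions(precision=4,suppress=True)
for n,a,b in [('pintop',(445,402),(366,233)),('pivot',(415,357),(393,285)),('rearR',(527,256),(310,393)),('rearL',(568,417),(271,281)),('ppR',(511,296),(325,335)),('ppL',(532,372),(301,273)),
 ('jar',(324,229),(492,350)),('can',(463,184),(375,397)),('restRR',(294,337),(519,242)),('wr',(520,506),(303,228))]:
    print(n,*tri(a,b))
print(atz('top',445,402,.09),atz('scene',366,233,.09))
E
```

```text
pintop [ 0.4987 -0.0737  0.0934] 0.001608607500378917
pivot [ 0.5417 -0.0453  0.0471] 0.0011645287907058625
rearR [ 0.658  -0.1487  0.0131] 0.004492706828361491
rearL [ 0.5005 -0.196   0.0127] 0.00403517870034232
ppR [ 0.6067 -0.1288  0.0516] 0.006415971308939963
ppL [ 0.5337 -0.1511  0.0708] 0.001918144138439285
jar [0.6515 0.0506 0.0733] 0.0036095136838683642
can [ 0.7023 -0.0762  0.0851] 0.0026073278919972877
restRR [0.5439 0.0756 0.1189] 0.03483498779770664
wr [ 0.4137 -0.1557  0.0077] 0.0018244863038128485
[ 0.4989 -0.0747  0.09  ] [ 0.496  -0.0729  0.09  ]
```

```bash
cat >> h.py <<'E'
np.set_printoptions(precision=4,suppress=True)
def shifts(wps,p0,yaw0):
    "world waypoints (x,y,z,yaw) -> rows in tool axes from commanded pose p0,yaw0 (tool down)"
    T=R.from_euler('xyz',[180,0,yaw0],degrees=True)
    return [np.r_[T.inv().apply(np.array(w[:3])-p0),-np.deg2rad(w[3]-yaw0)] for w in wps]
E
python3 - <<'E'
from h import *
for a,b,z in [((568,417),(225,496),.013),((560,400),(260,471),.032),((524,260),(234,327),.032)]:
    p,q=atz('top',*a,z),atz('top',*b,z); d=q-p; print(p,q,np.linalg.norm(d),np.degrees(np.arctan2(d[1],d[0])))
print(atz('top',415,357,.045),atz('scene',393,285,.045))
p0=[.1837,.6491,.246]
for s in shifts([(.35,.5,.31,0),(.45,.25,.31,20),(.5,-.05,.31,34),(.51,-.13,.25,34)],p0,-15.8): print(s)
E
```

```text
[ 0.5004 -0.1981  0.013 ] [0.4002 0.122  0.013 ] 0.335341491072292 107.38210858619193
[ 0.5143 -0.186   0.032 ] [0.4262 0.0886 0.032 ] 0.28835301214042464 107.78944331966811
[ 0.6483 -0.1455  0.032 ] [0.5582 0.1302 0.032 ] 0.2900194034323553 108.0862200428422
[ 0.542  -0.0459  0.045 ] [ 0.5403 -0.0446  0.045 ]
[ 0.2006  0.0982 -0.064  -0.2758]
[ 0.3649  0.3115 -0.064  -0.6248]
[ 0.4947  0.5866 -0.064  -0.8692]
[ 0.5261  0.6608 -0.004  -0.8692]
```

>>> drive_tool(
  rows=[
    {"fingers": -1,"x": 0.05,"y": 0.025,"z": -0.04,"spin": -0.1},
    {"fingers": -1,"x": 0.1,"y": 0.05,"z": -0.064,"spin": -0.2},
    {"fingers": -1,"x": 0.15,"y": 0.075,"z": -0.064,"spin": -0.3},
    {"fingers": -1,"x": 0.2,"y": 0.1,"z": -0.064,"spin": -0.4},
    {"fingers": -1,"x": 0.23,"y": 0.15,"z": -0.064,"spin": -0.5},
    {"fingers": -1,"x": 0.26,"y": 0.2,"z": -0.064,"spin": -0.6},
    {"fingers": -1,"x": 0.31,"y": 0.24,"z": -0.064,"spin": -0.7},
    {"fingers": -1,"x": 0.34,"y": 0.29,"z": -0.064,"spin": -0.8},
    {"fingers": -1,"x": 0.365,"y": 0.34,"z": -0.064,"spin": -0.87},
    {"fingers": -1,"x": 0.365,"y": 0.34,"z": -0.064,"spin": -0.87},
  ],
)

```text
time_s: 1.35
tcp_pos: [0.4426, 0.2197, 0.3098]
eef_rot: [-180.0, -0.0, 33.9]
contact_force: [-0.5, 1.2, -0.9]
gripper_width: 0.0004
gripper_force: 0.0
```

>>> drive_tool(
  rows=[
    {"fingers": -1,"x": -0.018,"y": 0.05,"z": 0},
    {"fingers": -1,"x": -0.036,"y": 0.1,"z": 0},
    {"fingers": -1,"x": -0.055,"y": 0.15,"z": 0},
    {"fingers": -1,"x": -0.074,"y": 0.2,"z": 0},
    {"fingers": -1,"x": -0.093,"y": 0.25,"z": 0},
    {"fingers": -1,"x": -0.11,"y": 0.295,"z": 0.02},
    {"fingers": -1,"x": -0.119,"y": 0.319,"z": 0.06},
    {"fingers": -1,"x": -0.119,"y": 0.319,"z": 0.1},
    {"fingers": -1,"x": -0.119,"y": 0.319,"z": 0.1},
  ],
)

```text
invalid input
```

```bash
python3 - <<'E'
from plant import sensors,cams,r
import cv2,numpy as np
s=sensors.get_state()
print(np.round(s['joints'],1),s['tcp_pos'],s['eef_rot'])
c=cams.capture("wrist"); print(c['intrinsics'],c['T_tool_cam'])
a=cv2.resize(c['pixels'][:,:,::-1],(400,300)); b=cv2.resize(cams.capture("scene")['pixels'][:,:,::-1],(400,300))
t=cams.capture("top")['pixels'][:,:,::-1]
cv2.imwrite("pics/w1.png",np.vstack([np.hstack([a,b]),cv2.resize(t[150:342],(800,300))]))
E
```

```text
[ 49.2   1.  -15.4  -0.  -73.5  74.6] [0.44257994 0.2197098  0.30978816] [-1.79997931e+02 -5.38568642e-03  3.38783988e+01]
[[276.15392147   0.         251.77357938]
 [  0.         276.15392147 192.23483691]
 [  0.           0.           1.        ]] [[-2.03365790e-04  9.65196559e-01  2.61525450e-01  7.10137016e-02]
 [ 9.99999829e-01  5.31122478e-05  5.81595392e-04 -3.88711825e-04]
 [ 5.47463666e-04  2.61525524e-01 -9.65196405e-01 -1.40040970e-01]
 [ 0.00000000e+00  0.00000000e+00  0.00000000e+00  1.00000000e+00]]
```

View pics/w1.png

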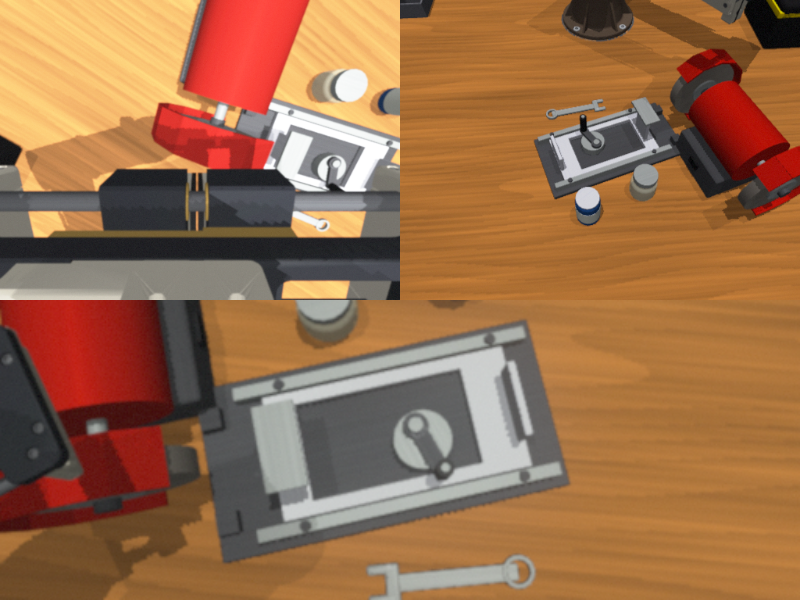

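The composite picture shows the scene unchanged, with the arm still short of the bed. The last move was refused, probably because the rows had no "spin", so I'll resend it with all the fields.

>>> drive_tool(
  rows=[
    {"fingers": -1,"x": -0.018,"y": 0.05,"z": 0,"spin": 0},
    {"fingers": -1,"x": -0.036,"y": 0.1,"z": 0,"spin": 0},
    {"fingers": -1,"x": -0.055,"y": 0.15,"z": 0,"spin": 0},
    {"fingers": -1,"x": -0.074,"y": 0.2,"z": 0,"spin": 0},
    {"fingers": -1,"x": -0.093,"y": 0.25,"z": 0,"spin": 0},
    {"fingers": -1,"x": -0.11,"y": 0.295,"z": 0.02,"spin": 0},
    {"fingers": -1,"x": -0.119,"y": 0.319,"z": 0.06,"spin": 0},
    {"fingers": -1,"x": -0.119,"y": 0.319,"z": 0.1,"spin": 0},
    {"fingers": -1,"x": -0.119,"y": 0.319,"z": 0.1,"spin": 0},
  ],
)

```text
time_s: 2.62
tcp_pos: [0.5209, -0.1074, 0.2065]
eef_rot: [-179.8, 0.3, 34.1]
contact_force: [-0.1, 0.1, 1.2]
gripper_width: 0.0002
gripper_force: 0.0
```

```bash
python3 - <<'E'
from plant import sensors,cams,r
import cv2,numpy as np
s=sensors.get_state()
print(np.round(s['joints'],1),s['tcp_pos'],s['eef_rot'])
c=cams.capture("wrist")
cv2.imwrite("pics/w2.png",cv2.resize(c['pixels'][:,:,::-1],(800,600)))
E
```

```text
[  9.5   9.1 -20.3  -0.  -61.  114.6] [ 0.52090531 -0.10744979  0.20646791] [-179.79981064    0.34581719   34.05514015]
```

View pics/w2.png

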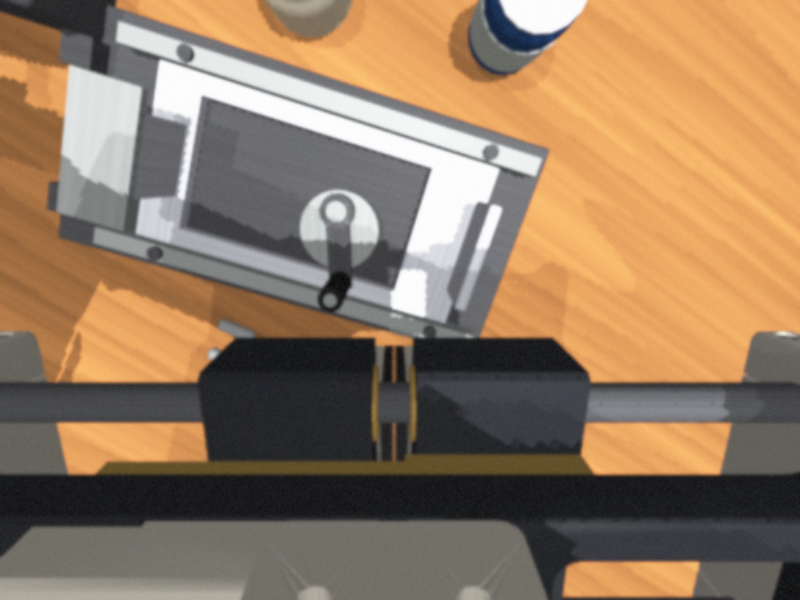

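The wrist view shows the pin top at (329,300), the pivot at (336,210), and the black carriages of the closed gripper, which hide the fingers. I'll check the pin from this view and plan the push arc.

```bash
cat >> h.py <<'E'
def wray(u,v,pos,rot,T,K,z):
    u,v=(np.array([u,v])+.5)/1.5625-.5
    d=T[:3,:3]@np.array([(u-K[0,2])/K[0,0],-(v-K[1,2])/K[1,1],-1]); Q=R.from_euler('xyz',rot,degrees=True)
    d=Q.apply(d); e=np.array(pos)+Q.apply(T[:3,3]); return e+d*(z-e[2])/d[2]
PIV=np.array([.541,-.0452]); YB=107.7
def base(x,y):
    a=np.deg2rad(YB); return PIV+x*np.array([np.cos(a),np.sin(a)])+y*np.array([-np.sin(a),np.cos(a)])
def push(phi,d):
    "TCP pose (xy,yaw) pushing the pin clockwise at base-frame angle phi, d behind the pin centre"
    p=np.deg2rad(phi); t=np.array([np.sin(p),-np.cos(p)]); c=.05*np.array([np.cos(p),np.sin(p)])-d*t
    return np.r_[base(*c)],YB+phi-180.+0
E
python3 - <<'E'
from h import *
from plant import sensors,cams
s=sensors.get_state(); c=cams.capture('wrist'); T=np.array(c['T_tool_cam']);K=np.array(c['intrinsics'])
a=(s['tcp_pos'],s['eef_rot'],T,K); print(*a[:2])
print(wray(329,300,*a,.09),wray(336,210,*a,.046))
for z,ps in [(.032,[(540,172),(118,35)])]: 
    P=[wray(*p,*a,z) for p in ps]; d=P[1]-P[0]; print(P,np.degrees(np.arctan2(d[1],d[0])))
for phi,d in [(105,.05),(105,.03)]+[(x,.029) for x in range(95,-16,-10)]:
    xy,yaw=push(phi,d); print(phi,xy,yaw)
E
```

```text
[ 0.5225 -0.1074  0.2089] [-179.9459    0.1626   34.1149]
[ 0.5003 -0.073   0.09  ] [ 0.5438 -0.0441  0.046 ]
[array([ 0.6447, -0.148 ,  0.032 ]), array([0.5572, 0.1341, 0.032 ])] 107.25019033365352
105 [ 0.5259 -0.1143] 32.69999999999999
105 [ 0.5151 -0.0975] 32.69999999999999
95 [ 0.5061 -0.0912] 22.69999999999999
85 [ 0.4986 -0.0845] 12.699999999999989
75 [ 0.4924 -0.0765] 2.6999999999999886
65 [ 0.4877 -0.0676] -7.300000000000011
55 [ 0.4846 -0.058 ] -17.30000000000001
45 [ 0.4833 -0.048 ] -27.30000000000001
35 [ 0.4837 -0.038 ] -37.30000000000001
25 [ 0.4858 -0.0281] -47.30000000000001
15 [ 0.4896 -0.0188] -57.3
5 [ 0.495  -0.0103] -67.3
-5 [ 0.5017 -0.0028] -77.3
-15 [0.5097 0.0034] -87.3
```

>>> drive_tool(
  rows=[
    {"fingers": -1,"x": 0,"y": 0.006,"z": 0.04,"spin": 0},
    {"fingers": -1,"x": 0,"y": 0.006,"z": 0.08,"spin": 0},
    {"fingers": -1,"x": 0,"y": 0.006,"z": 0.11,"spin": 0},
    {"fingers": -1,"x": 0,"y": 0.006,"z": 0.137,"spin": 0},
    {"fingers": -1,"x": 0,"y": 0.006,"z": 0.137,"spin": 0},
    {"fingers": -1,"x": 0,"y": 0.006,"z": 0.137,"spin": 0},
  ],
)

```text
time_s: 3.48
tcp_pos: [0.5275, -0.1125, 0.0746]
eef_rot: [179.9, -0.1, 34.1]
contact_force: [0.9, -0.3, 0.4]
gripper_width: 0.0003
gripper_force: 0.0
```

```bash
sed -i 's/PIV=np.array.*;/PIV=np.array([.542,-.045]);/' h.py; python3 - <<'E'
from h import *
from plant import sensors
s=sensors.get_state(); p=s['tcp_pos']; y=s['eef_rot'][2]; print(p,s['eef_rot'],s['contact_force'])
w=[]
for phi,d in [(105,.035)]+[(x,.029) for x in range(102,71,-5)]:
    xy,yaw=push(phi,d); w.append((*xy,.072,yaw))
for k,q in zip(w,shifts(w,p,y)): print(np.array(k),q)
E
```

```text
[ 0.5275 -0.1125  0.0746] [179.9033  -0.1398  34.1172] [ 0.9205 -0.3099  0.3564]
[ 0.5188 -0.1015  0.072  32.7   ] [-0.001  -0.014   0.0026  0.0247]
[ 0.5129 -0.095   0.072  29.7   ] [-0.0023 -0.0227  0.0026  0.0771]
[ 0.5087 -0.0922  0.072  24.7   ] [-0.0042 -0.0273  0.0026  0.1644]
[ 0.5047 -0.0892  0.072  19.7   ] [-0.0058 -0.0321  0.0026  0.2516]
[ 0.501  -0.0857  0.072  14.7   ] [-0.007  -0.037   0.0026  0.3389]
[ 0.4976 -0.082   0.072   9.7   ] [-0.0077 -0.042   0.0026  0.4262]
[ 0.4945 -0.078   0.072   4.7   ] [-0.008  -0.047   0.0026  0.5134]
[ 0.4918 -0.0737  0.072  -0.3   ] [-0.0078 -0.0521  0.0026  0.6007]
```

>>> drive_tool(
  rows=[
    {"fingers": -1,"x": -0.001,"y": -0.014,"z": 0.001,"spin": 0.025},
    {"fingers": -1,"x": -0.002,"y": -0.019,"z": 0.001,"spin": 0.05},
    {"fingers": -1,"x": -0.002,"y": -0.023,"z": 0.001,"spin": 0.08},
    {"fingers": -1,"x": -0.004,"y": -0.027,"z": 0.001,"spin": 0.16},
    {"fingers": -1,"x": -0.006,"y": -0.032,"z": 0.001,"spin": 0.25},
    {"fingers": -1,"x": -0.007,"y": -0.037,"z": 0.001,"spin": 0.34},
    {"fingers": -1,"x": -0.008,"y": -0.042,"z": 0.001,"spin": 0.43},
    {"fingers": -1,"x": -0.008,"y": -0.047,"z": 0.001,"spin": 0.51},
    {"fingers": -1,"x": -0.008,"y": -0.052,"z": 0.001,"spin": 0.6},
    {"fingers": -1,"x": -0.008,"y": -0.052,"z": 0.001,"spin": 0.6},
  ],
)

```text
time_s: 4.72
tcp_pos: [0.4908, -0.0745, 0.0729]
eef_rot: [180.0, -0.1, -0.3]
contact_force: [-0.5, -3.7, 3.9]
gripper_width: 0.0005
gripper_force: 2.2
```

```bash
python3 - <<'E'
from h import *
from plant import sensors,cams
import cv2
s=sensors.get_state(); p=s['tcp_pos']; y=s['eef_rot'][2]; print(p,s['eef_rot'],s['contact_force'])
w=[]
for phi,d in [(x,.029) for x in range(67,21,-5)]:
    xy,yaw=push(phi,d); w.append((*xy,.072,yaw))
for k,q in zip(w,shifts(w,p,y)): print(np.array(k),q)
a,b=[cv2.resize(cams.capture(n)['pixels'][120:312,:,::-1],(800,300)) for n in('scene','wrist')]
cv2.imwrite("pics/p1.png",np.vstack([a,b]))
E
```

```text
[ 0.4908 -0.0745  0.0729] [179.9879  -0.1143  -0.2729] [-0.4729 -3.6996  3.9126]
[ 0.4895 -0.0693  0.072  -5.3   ] [-0.0013 -0.0053  0.0009  0.0877]
[  0.4876  -0.0646   0.072  -10.3   ] [-0.0032 -0.0099  0.0009  0.175 ]
[  0.4861  -0.0598   0.072  -15.3   ] [-0.0048 -0.0147  0.0009  0.2623]
[  0.485   -0.0549   0.072  -20.3   ] [-0.0059 -0.0197  0.0009  0.3495]
[  0.4844  -0.0499   0.072  -25.3   ] [-0.0065 -0.0247  0.0009  0.4368]
[  0.4842  -0.0448   0.072  -30.3   ] [-0.0068 -0.0297  0.0009  0.5241]
[  0.4844  -0.0398   0.072  -35.3   ] [-0.0065 -0.0347  0.0009  0.6113]
[  0.4851  -0.0348   0.072  -40.3   ] [-0.0059 -0.0397  0.0009  0.6986]
[  0.4862  -0.0299   0.072  -45.3   ] [-0.0048 -0.0447  0.0009  0.7859]
[  0.4877  -0.0251   0.072  -50.3   ] [-0.0033 -0.0495  0.0009  0.8731]
```

View pics/p1.png

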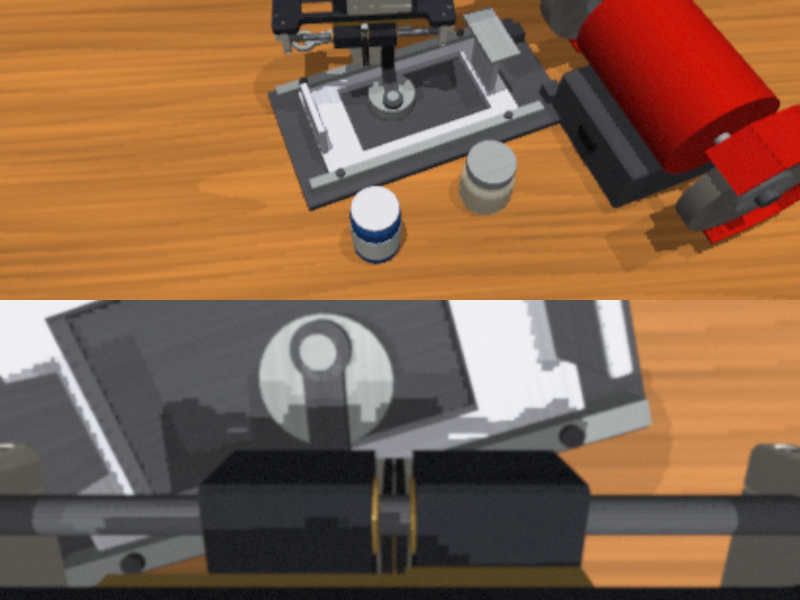

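The pin is being pushed: the scene strip shows it at about (387,55), just ahead of the finger. In the wrist strip the arm runs from (318,352) to (330,440), so the pin is lagging a little and sits about 21 mm from the TCP. I'll re-plan with that offset.

```bash
python3 - <<'E'
from h import *
from plant import sensors,cams
s=sensors.get_state(); p=s['tcp_pos']; y=s['eef_rot'][2]; 
w=[]
for phi,d in [(x,.0215) for x in range(80,-11,-5)]:
    xy,yaw=push(phi,d); w.append((*xy,.072,yaw))
for k,q in zip(w,shifts(w,p,y)): print(np.array(k),q)
E
```

```text
[ 0.4953 -0.073   0.072   7.7   ] [ 0.0044 -0.0016  0.0007 -0.1379]
[ 0.4931 -0.0688  0.072   2.7   ] [ 0.0021 -0.0058  0.0007 -0.0506]
[ 0.4912 -0.0645  0.072  -2.3   ] [ 0.0002 -0.0101  0.0007  0.0366]
[ 0.4897 -0.06    0.072  -7.3   ] [-0.0013 -0.0146  0.0007  0.1239]
[  0.4886  -0.0554   0.072  -12.3   ] [-0.0024 -0.0192  0.0007  0.2112]
[  0.4879  -0.0507   0.072  -17.3   ] [-0.0031 -0.0239  0.0007  0.2984]
[  0.4876  -0.0459   0.072  -22.3   ] [-0.0034 -0.0287  0.0007  0.3857]
[  0.4877  -0.0412   0.072  -27.3   ] [-0.0033 -0.0334  0.0007  0.473 ]
[  0.4882  -0.0365   0.072  -32.3   ] [-0.0028 -0.0381  0.0007  0.5602]
[  0.4892  -0.0318   0.072  -37.3   ] [-0.0019 -0.0428  0.0007  0.6475]
[  0.4905  -0.0273   0.072  -42.3   ] [-0.0005 -0.0473  0.0007  0.7348]
[  0.4923  -0.0228   0.072  -47.3   ] [ 0.0012 -0.0518  0.0007  0.822 ]
[  0.4944  -0.0186   0.072  -52.3   ] [ 0.0033 -0.056   0.0007  0.9093]
[  0.4969  -0.0145   0.072  -57.3   ] [ 0.0058 -0.0601  0.0007  0.9966]
[  0.4997  -0.0107   0.072  -62.3   ] [ 0.0086 -0.0639  0.0007  1.0838]
[  0.5029  -0.0072   0.072  -67.3   ] [ 0.0117 -0.0675  0.0007  1.1711]
[  0.5063  -0.0039   0.072  -72.3   ] [ 0.0151 -0.0707  0.0007  1.2584]
[  0.51    -0.0009   0.072  -77.3   ] [ 0.0188 -0.0737  0.0007  1.3456]
[  0.514    0.0017   0.072  -82.3   ] [ 0.0228 -0.0763  0.0007  1.4329]
```

>>> drive_tool(
  rows=[
    {"fingers": -1,"x": 0,"y": -0.005,"z": 0,"spin": 0.04},
    {"fingers": -1,"x": 0,"y": -0.01,"z": 0,"spin": 0.08},
    {"fingers": -1,"x": -0.002,"y": -0.015,"z": 0,"spin": 0.13},
    {"fingers": -1,"x": -0.003,"y": -0.02,"z": 0,"spin": 0.21},
    {"fingers": -1,"x": -0.004,"y": -0.025,"z": 0,"spin": 0.3},
    {"fingers": -1,"x": -0.004,"y": -0.03,"z": 0,"spin": 0.39},
    {"fingers": -1,"x": -0.004,"y": -0.035,"z": 0,"spin": 0.48},
    {"fingers": -1,"x": -0.003,"y": -0.04,"z": 0,"spin": 0.57},
    {"fingers": -1,"x": -0.002,"y": -0.044,"z": 0,"spin": 0.66},
    {"fingers": -1,"x": -0.001,"y": -0.048,"z": 0,"spin": 0.74},
  ],
)

```text
time_s: 6.08
tcp_pos: [0.4888, -0.0267, 0.072]
eef_rot: [179.9, 0.0, -42.8]
contact_force: [-3.2, -5.1, 6.7]
gripper_width: 0.0005
gripper_force: 3.3
```

```bash
python3 - <<'E'
from h import *
from plant import sensors,cams
import cv2
s=sensors.get_state(); p=s['tcp_pos']; y=s['eef_rot'][2]; print(p,s['eef_rot'],s['contact_force'])
w=[]
for phi,d in [(x,.0215) for x in range(25,-11,-5)]:
    xy,yaw=push(phi,d); w.append((*xy,.072,yaw))
for k,q in zip(w,shifts(w,p,y)): print(np.array(k),q)
a=cv2.resize(cams.capture('scene')['pixels'][100:220,150:350,::-1],(500,300),interpolation=cv2.INTER_CUBIC);b=cv2.resize(cams.capture('wrist')['pixels'][:,:,::-1],(400,300))
a=a[:,100:500]
cv2.imwrite("pics/p2.png",np.hstack([a,b]))
E
```

```text
[ 0.4888 -0.0267  0.072 ] [179.941    0.0226 -42.8054] [-3.1662 -5.1116  6.6662]
[  0.4923  -0.0228   0.072  -47.3   ] [-0.0001 -0.0052 -0.      0.0784]
[  0.4944  -0.0186   0.072  -52.3   ] [-0.0014 -0.0098 -0.      0.1657]
[  0.4969  -0.0145   0.072  -57.3   ] [-0.0024 -0.0144 -0.      0.253 ]
[  0.4997  -0.0107   0.072  -62.3   ] [-0.0029 -0.0191 -0.      0.3402]
[  0.5029  -0.0072   0.072  -67.3   ] [-0.003  -0.0239 -0.      0.4275]
[  0.5063  -0.0039   0.072  -72.3   ] [-0.0027 -0.0286 -0.      0.5148]
[  0.51    -0.0009   0.072  -77.3   ] [-0.002  -0.0333 -0.      0.602 ]
[  0.514    0.0017   0.072  -82.3   ] [-0.0008 -0.0379 -0.      0.6893]
```

View pics/p2.png

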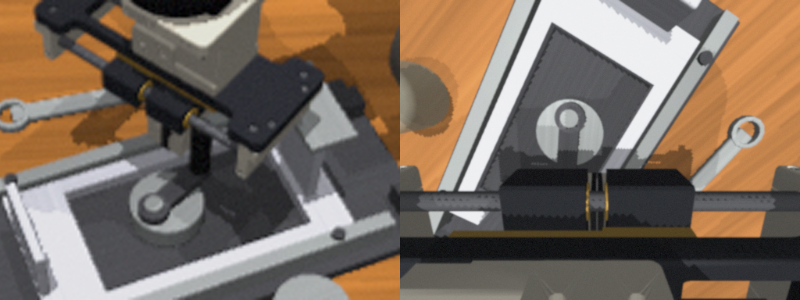

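The pin now leads the finger at about φ≈29°. I'll carry on to the low point.

>>> drive_tool(
  rows=[
    {"fingers": -1,"x": 0,"y": -0.005,"z": 0,"spin": 0.08},
    {"fingers": -1,"x": -0.001,"y": -0.01,"z": 0,"spin": 0.17},
    {"fingers": -1,"x": -0.002,"y": -0.0145,"z": 0,"spin": 0.25},
    {"fingers": -1,"x": -0.003,"y": -0.019,"z": 0,"spin": 0.34},
    {"fingers": -1,"x": -0.003,"y": -0.024,"z": 0,"spin": 0.43},
    {"fingers": -1,"x": -0.003,"y": -0.0285,"z": 0,"spin": 0.51},
    {"fingers": -1,"x": -0.003,"y": -0.03,"z": 0,"spin": 0.53},
    {"fingers": -1,"x": -0.003,"y": -0.03,"z": 0,"spin": 0.53},
    {"fingers": -1,"x": -0.003,"y": -0.03,"z": 0,"spin": 0.53},
  ],
)

```text
time_s: 7.3
tcp_pos: [0.5067, -0.0025, 0.0717]
eef_rot: [179.9, 0.0, -73.0]
contact_force: [-3.9, -1.6, 5.4]
gripper_width: 0.0007
gripper_force: 2.6
```

```bash
python3 - <<'E'
from h import *
from plant import sensors,cams
import cv2
s=sensors.get_state(); p=s['tcp_pos']; y=s['eef_rot'][2]; print(np.round(s['joints'],1),p,s['eef_rot'],s['contact_force'])
a=cv2.resize(cams.capture('scene')['pixels'][100:220,150:350,::-1],(500,300),interpolation=cv2.INTER_CUBIC);b=cv2.resize(cams.capture('wrist')['pixels'][:,:,::-1],(400,300))
a=a[:,100:500]
cv2.imwrite("pics/p3.png",np.hstack([a,b]))
E
```

```text
[ 21.9  15.7 -32.8  -0.  -41.6  -4.9] [ 0.5067 -0.0025  0.0717] [179.921    0.0156 -73.0205] [-3.949  -1.5555  5.3754]
```

View pics/p3.png

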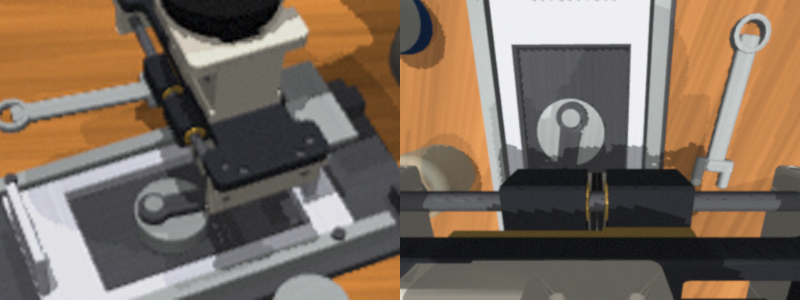

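The cam arm is in line with the forward direction: in the wrist view the pivot at (570,118) and the arm lie on a vertical line. So the cam is at its low point. I'll back off sideways and lift.

>>> drive_tool(
  rows=[
    {"fingers": -1,"x": 0,"y": 0.005,"z": 0,"spin": 0},
    {"fingers": -1,"x": 0,"y": 0.012,"z": 0,"spin": 0},
    {"fingers": -1,"x": 0,"y": 0.014,"z": -0.03,"spin": 0},
    {"fingers": -1,"x": 0,"y": 0.014,"z": -0.07,"spin": 0},
    {"fingers": -1,"x": 0.02,"y": 0.014,"z": -0.11,"spin": -0.1},
    {"fingers": -1,"x": 0.06,"y": 0.005,"z": -0.11,"spin": -0.27},
    {"fingers": -1,"x": 0.1,"y": 0,"z": -0.11,"spin": -0.44},
    {"fingers": -1,"x": 0.14,"y": -0.01,"z": -0.11,"spin": -0.61},
    {"fingers": -1,"x": 0.17,"y": -0.02,"z": -0.11,"spin": -0.78},
    {"fingers": -1,"x": 0.197,"y": -0.023,"z": -0.11,"spin": -0.95},
  ],
)

```text
time_s: 8.65
tcp_pos: [0.5871, -0.1851, 0.1812]
eef_rot: [-180.0, 0.0, -18.3]
contact_force: [0.3, 0.4, 1.0]
gripper_width: 0.0007
gripper_force: 0.0
```

>>> drive_tool(
  rows=[
    {"fingers": -1,"x": 0,"y": 0,"z": 0,"spin": -0.17},
    {"fingers": -1,"x": 0,"y": 0,"z": 0,"spin": -0.34},
    {"fingers": -1,"x": 0,"y": 0,"z": 0,"spin": -0.5},
    {"fingers": -1,"x": 0,"y": 0,"z": 0,"spin": -0.633},
    {"fingers": -1,"x": 0,"y": 0,"z": 0,"spin": -0.633},
    {"fingers": -1,"x": 0,"y": 0,"z": 0,"spin": -0.633},
  ],
)

```text
time_s: 9.4
tcp_pos: [0.5866, -0.184, 0.1815]
eef_rot: [-180.0, -0.0, 17.4]
contact_force: [-0.3, 0.1, -0.5]
gripper_width: 0.0006
gripper_force: 0.0
```

```bash
python3 - <<'E'
from h import *
from plant import sensors,cams
import cv2
s=sensors.get_state(); p=s['tcp_pos']; y=s['eef_rot'][2]; print(np.round(s['joints'],1),p,s['eef_rot'],s['contact_force'])
w=[(*base(x,0),.058,17.7) for x in (-.146,-.115,-.0735)]
for k,q in zip(w,shifts(w,p,y)): print(np.array(k),q)
a,b=[cv2.resize(cams.capture(n)['pixels'][:,:,::-1],(400,300)) for n in('top','wrist')]
cv2.imwrite("pics/p4.png",np.hstack([a,b]))
E
```

```text
[  0.8  17.7 -12.3  -0.  -60.  106.7] [ 0.5866 -0.184   0.1815] [-179.994    -0.0004   17.4485] [-0.2968  0.0561 -0.4593]
[ 0.5864 -0.1841  0.058  17.7   ] [-0.0002 -0.      0.1235 -0.0044]
[ 0.577  -0.1546  0.058  17.7   ] [-0.0004 -0.031   0.1235 -0.0044]
[ 0.5643 -0.115   0.058  17.7   ] [-0.0005 -0.0725  0.1235 -0.0044]
```

View pics/p4.png

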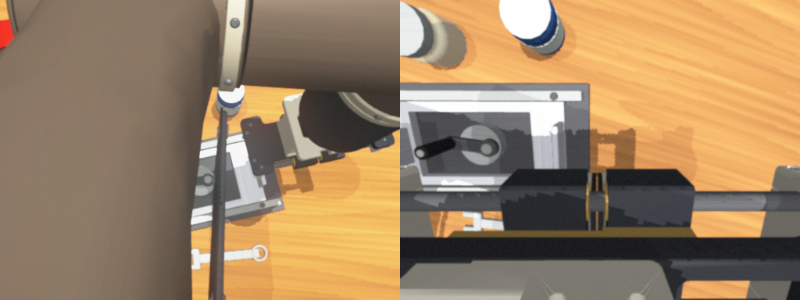

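```bash
python3 - <<'E'
from h import *
from plant import sensors,cams
s=sensors.get_state(); c=cams.capture('wrist'); a=(s['tcp_pos'],s['eef_rot'],np.array(c['T_tool_cam']),np.array(c['intrinsics']))
P=wray(40,311,*a,.09);Q=wray(158,299,*a,.046); d=P-Q; print(P,Q,np.hypot(*d[:2]),np.degrees(np.arctan2(d[1],d[0]))-YB)
E
```

```text
[0.5289 0.0062 0.09  ] [ 0.537  -0.0355  0.046 ] 0.04246661275133171 -6.682055911645193
```

>>> drive_tool(
  rows=[
    {"fingers": -1,"x": 0,"y": 0,"z": 0.04,"spin": 0},
    {"fingers": -1,"x": 0,"y": 0,"z": 0.08,"spin": 0},
    {"fingers": -1,"x": 0,"y": 0,"z": 0.11,"spin": 0},
    {"fingers": -1,"x": 0,"y": 0,"z": 0.123,"spin": 0},
    {"fingers": -1,"x": 0,"y": 0,"z": 0.123,"spin": 0},
    {"fingers": -1,"x": 0,"y": 0,"z": 0.123,"spin": 0},
  ],
)

```text
time_s: 10.3
tcp_pos: [0.5877, -0.1842, 0.0599]
eef_rot: [179.9, -0.1, 17.6]
contact_force: [0.0, -1.0, 0.1]
gripper_width: 0.0006
gripper_force: 0.0
```

The cam is within about 7° of its low point (the limit is 25°). Now I'll push the slide.

>>> drive_tool(
  rows=[
    {"fingers": -1,"x": 0,"y": -0.01,"z": 0,"spin": 0},
    {"fingers": -1,"x": 0,"y": -0.016,"z": 0,"spin": 0},
    {"fingers": -1,"x": 0,"y": -0.022,"z": 0,"spin": 0},
    {"fingers": -1,"x": 0,"y": -0.028,"z": 0,"spin": 0},
    {"fingers": -1,"x": 0,"y": -0.034,"z": 0,"spin": 0},
    {"fingers": -1,"x": 0,"y": -0.04,"z": 0,"spin": 0},
    {"fingers": -1,"x": 0,"y": -0.046,"z": 0,"spin": 0},
    {"fingers": -1,"x": 0,"y": -0.052,"z": 0,"spin": 0},
    {"fingers": -1,"x": 0,"y": -0.058,"z": 0,"spin": 0},
    {"fingers": -1,"x": 0,"y": -0.062,"z": 0,"spin": 0},
  ],
)

```text
time_s: 11.55
tcp_pos: [0.5682, -0.1246, 0.0587]
eef_rot: [180.0, -0.0, 17.6]
contact_force: [1.8, -2.9, 1.8]
gripper_width: 0.0
gripper_force: 1.8
```

>>> drive_tool(
  rows=[
    {"fingers": -1,"x": 0,"y": -0.002,"z": 0,"spin": 0},
    {"fingers": -1,"x": 0,"y": -0.004,"z": 0,"spin": 0},
    {"fingers": -1,"x": 0,"y": -0.006,"z": 0,"spin": 0},
    {"fingers": -1,"x": 0,"y": -0.006,"z": 0,"spin": 0},
  ],
)

```text
time_s: 12.05
tcp_pos: [0.5669, -0.1201, 0.0588]
eef_rot: [179.9, -0.0, 17.6]
contact_force: [4.7, -8.0, 1.4]
gripper_width: 0.0002
gripper_force: 4.8
```

>>> drive_tool(
  rows=[
    {"fingers": -1,"x": 0,"y": -0.002,"z": 0,"spin": 0},
    {"fingers": -1,"x": 0,"y": -0.003,"z": 0,"spin": 0},
    {"fingers": -1,"x": 0,"y": -0.003,"z": 0,"spin": 0},
  ],
)

```text
time_s: 12.42
tcp_pos: [0.5668, -0.1198, 0.059]
eef_rot: [179.8, -0.0, 17.6]
contact_force: [8.8, -25.3, -3.3]
gripper_width: 0.0007
gripper_force: 12.8
```

>>> drive_tool(
  rows=[
    {"fingers": -1,"x": 0,"y": -0.002,"z": 0,"spin": 0},
    {"fingers": -1,"x": 0,"y": -0.003,"z": 0,"spin": 0},
    {"fingers": -1,"x": 0,"y": -0.003,"z": 0,"spin": 0},
  ],
)

```text
time_s: 12.8
tcp_pos: [0.5667, -0.1194, 0.0591]
eef_rot: [179.6, -0.1, 17.6]
contact_force: [13.8, -42.6, -9.6]
gripper_width: 0.0003
gripper_force: 21.3
```

Hard stop reached: 45 N with no further motion. I'll back off, lift clear and check.

>>> drive_tool(
  rows=[
    {"fingers": -1,"x": 0,"y": 0.006,"z": 0,"spin": 0},
    {"fingers": -1,"x": 0,"y": 0.02,"z": 0,"spin": 0},
    {"fingers": -1,"x": 0,"y": 0.04,"z": 0,"spin": 0},
    {"fingers": -1,"x": 0,"y": 0.045,"z": -0.04,"spin": 0},
    {"fingers": -1,"x": 0,"y": 0.045,"z": -0.08,"spin": 0},
    {"fingers": -1,"x": 0,"y": 0.045,"z": -0.13,"spin": 0},
    {"fingers": -1,"x": 0,"y": 0.045,"z": -0.16,"spin": 0},
    {"fingers": -1,"x": 0,"y": 0.045,"z": -0.16,"spin": 0},
    {"fingers": -1,"x": 0,"y": 0.045,"z": -0.16,"spin": 0},
  ],
)

```text
time_s: 13.92
tcp_pos: [0.5775, -0.1566, 0.2178]
eef_rot: [-179.9, 0.1, 17.6]
contact_force: [0.4, 0.1, -0.2]
gripper_width: 0.0004
gripper_force: 0.0
```

```bash
python3 - <<'E'
from h import *
from plant import sensors,cams
import cv2
s=sensors.get_state(); print(s['tcp_pos'],s['eef_rot'],s['contact_force'])
a,b=[cv2.resize(cams.capture(n)['pixels'][:,:,::-1],(400,300)) for n in('scene','wrist')]
a=cv2.resize(cams.capture('scene')['pixels'][90:270,150:390,::-1],(400,300),interpolation=cv2.INTER_CUBIC)
cv2.imwrite("pics/p5.png",np.hstack([a,b]))
# predicted pixel in the crop of push plate top rear corners/rest when home and when not
for sl in (0,.03,.05):
    print(sl,[((pix('scene',[*base(-.106+sl,yy),.076])+.5)/1.5625-.5-[150,90])*400/240 for yy in(-.035,.035)])
E
```

```text
[ 0.5775 -0.1566  0.2178] [-179.9498    0.0522   17.584 ] [ 0.404   0.1045 -0.1834]
0 [array([ 84.7474, 195.8166]), array([ 64.1061, 143.7218])]
0.03 [array([112.6782, 186.484 ]), array([ 90.902 , 135.2679])]
0.05 [array([131.0247, 180.3539]), array([108.5153, 129.7111])]
```

View pics/p5.png

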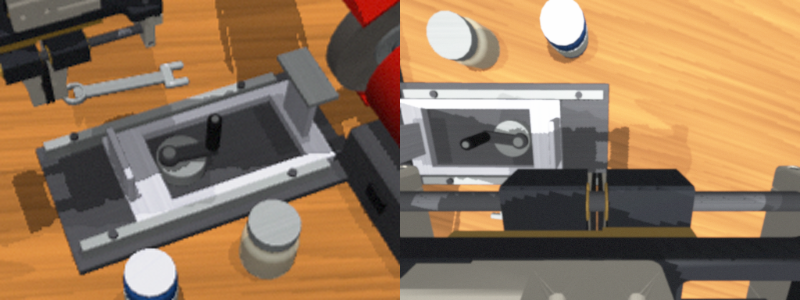

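The push plate's top edge at about (108,128) matches the prediction for fully home, (108.5,129.7), and is well away from the one for 30 mm of travel. The pin points at the wheel, and the jar, can and wrench are where they were. I'll hand in.

```bash
python3 -c "
from plant import r
print(r.close_job())"
```

```text
the job is handed in; nothing more can be done
None
```

The job is handed in: the cam is at its low point (within about 7° by my measurement), the slide was pushed home against a hard stop, and the arm is clear. The jar, can and wrench look untouched in the last picture; the hand-in call gave no verdict.

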